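Enter a finished model on the tally console

TASK

A lantern model is finished: enter it on the tally console. Press the large round key, then the square key, then the long bar key, one at a time, each fully down for about half a second and then let right up before the next. Do not press the small round key, which wipes the count.

Things in the scene. Friction and masses are not known exactly. Their poses are not given: they have to be found in the camera images.
- large_round_key_top (a point): LARGE ROUND KEY, plywood cap 38 mm in diameter on a 66 mm square black block. Point: centre of the cap's top, z up, 60 mm above the table at rest; it sinks with the key, 8 mm down to a hard stop; spring 1.2 N at the start, 4 N at the stop, returns when let go. Key blocks sit 85 mm apart in any of six places (2 x 3) on a grey console, its level deck 30 mm above the table.
- square_key_top (a point): SQUARE KEY, plywood cap 34 x 34 mm on a 66 mm square black block. Point: centre of the cap's top, z up, 60 mm above the table at rest; it sinks with the key, 8 mm down to a hard stop; spring 1.2 N at the start, 4 N at the stop, returns when let go. Key blocks sit 85 mm apart in any of six places (2 x 3) on a grey console, its level deck 30 mm above the table.
- bar_key_top (a point): LONG BAR KEY, plywood cap 60 mm (along y) x 22 mm on a 66 mm square black block. Point: centre of the cap's top, z up, 60 mm above the table at rest; it sinks with the key, 8 mm down to a hard stop; spring 1.2 N at the start, 4 N at the stop, returns when let go. Key blocks sit 85 mm apart in any of six places (2 x 3) on a grey console, its level deck 30 mm above the table.
- small_round_key_top (a point): SMALL ROUND KEY, not to be pressed: plywood cap 20 mm in diameter on a 66 mm square black block. Point: centre of the cap's top, z up, 60 mm above the table at rest; it sinks with the key, 8 mm down to a hard stop; spring 1.2 N at the start, 4 N at the stop, returns when let go. Key blocks sit 85 mm apart in any of six places (2 x 3) on a grey console, its level deck 30 mm above the table.

How it is judged:
On the way, in this order (a step that is already met when the one before it is completed fails the run):
1. the large round key is pressed down, the square and bar keys being up (height (world z) of large_round_key_top below 0.055 m and height (world z) of each of square_key_top, bar_key_top above 0.057 m), for 0.2 s.
2. then the square key is pressed down, the large round and bar keys being up (height (world z) of square_key_top below 0.055 m and height (world z) of each of large_round_key_top, bar_key_top above 0.057 m), for 0.2 s.
3. then the long bar key is pressed down, the large round and square keys being up (height (world z) of bar_key_top below 0.055 m and height (world z) of each of large_round_key_top, square_key_top above 0.057 m), for 0.2 s.
At the end, for the whole second after the job is handed in: After the three presses in order (each at least 5 mm down for 0.2 s, the other two keys within 3 mm of rest), all four keys are back up, within 3 mm of their rest height (height (world z) of each of large_round_key_top, square_key_top, bar_key_top, small_round_key_top above 0.057 m); the robot touches nothing.
It fails at once if the small round key is pressed more than 4 mm down (height (world z) of small_round_key_top below 0.056 m).
It fails at once if two keys are down (5 mm or more) at once (height (world z) of each of large_round_key_top, square_key_top below 0.055 m or height (world z) of each of large_round_key_top, bar_key_top below 0.055 m or height (world z) of each of square_key_top, bar_key_top below 0.055 m).
It also fails if it takes over 42 s, if anything falls off the work surface, if the arm or the gripper's body presses on something with over 40 N, if the wrist force passes 120 N, or if a joint passes its speed limit or range.

ROBOT

A 6-joint arm with a two-finger parallel gripper is mounted at the origin on the work surface. World frame = base frame: x ahead of the robot, y to its left, z up, the work surface at z = 0. Lengths are in m, angles in rad, forces in N, time in s.
With the tool pointing down it reaches from about 0.325 to 0.9 m from the base axis. Payload 6.1 kg.
Tool frame: the origin (TCP) lies on the front face of the gripper's body, between the roots of the fingers; the fingertips stand 70 mm ahead of it and the grasp point (between the pads) lies 51 mm ahead of it; z points along the fingers, y is the direction in which the jaws open and shut (so a half turn about z gives the same grasp; the last joint's range is limited). The gripper opens to 87 mm and grips with 3 to 60 N. Pads are 19 mm wide; open, the fingers measure 117 mm over their backs; the gripper's body (75 mm by 190 mm) begins 51 mm behind the grasp point.
Start: joints at [1.223, 0.22, 1.526, -0, 1.395, -0.126], TCP at [0.137, 0.61, 0.292] pointing down, gripper open.
Joint ranges: [-2.98, 2.98], [-0.91, 2.08], [0.09, 2.57], [-1.24, 4.39], [0.2, 2.65], [-2.68, 2.68]. Speed limits (rad/s): [2.57, 2.57, 3.01, 3.14, 3.14, 3.14].

INTERFACE

Orientations are given as a 3x3 rotation matrix whose columns are the frame's x, y, z axes.
In Python, from station import arm, capture, get_calibration gives the robot as it stands.
- The arm moves only by the shell command python3 -m handwheel 'ROWS'. ROWS is JSON, a list of rows, each a list of 7 numbers: the shift along the tool's x, y, z in mm, then the turn, a rotation vector about the tool's x, y, z in rad, then the gripper's target within -1 to 1 (shut at 1, half-way at 0, fully open at -1). In form: [[x, y, z, rx, ry, rz, claw], ...]. A call has 1 to 12 rows; each row is the pose to reach, as a shift and turn from the pose commanded when the call began, along the tool's axes at that moment; what a row does not reach only later rows make up. A row lasts 1/12 s, in which the tool goes at most 41.7 mm and 7.16 degrees, less where a joint would pass 70% of its speed; a pose out of reach is approached as far as the arm can. A call with a gripper value outside its range is refused whole. The fingers move at their own pace and stop on an object; the grip force is fixed at half the most. Time passes only in rows, so rows that repeat a pose let the fingers close. It gives the time, the measured TCP pose, the force and the opening at its end, in the units of the state.
- arm.observe(): the state, without advancing time (a new reading comes with each control period).
- capture(name): name is "scene" or "top" or "wrist"; returns the picture (420x560x3 uint8, red, green, blue); there is no depth.
- get_calibration(name): a dict with "camera_matrix" (3x3 intrinsics, pixels), "k1" (the pictures are not rectified: a ray, as slopes to the right and down, at radius r is drawn at 1 + k1 r^2 times it, then the intrinsics apply), "extrinsics" (4x4, takes a point from camera to world coordinates). Camera axes: x right, y up, looking along -z (the intrinsics and any distortion apply to the point x, -y, -z); pixel columns grow to the right and rows downward; lengths in m; the calibration is good to about 2 mm. A picture is of the moment at which its call begins: read the wrist's pose just before it. get_calibration takes no time and is no camera call; for the wrist camera it gives the pose at the moment of the call.
- arm.sign_off(): hands the job in, once; it reports no verdict.
The state is a dict: "time_s": time; "joints": joint angles; "joint_velocities": joint speeds; "joint_efforts": joint torques, N m; "position": TCP position; "orientation": TCP orientation; "ft_force": force on the tool from outside, world axes, zero at the start; "torque": the same for the moment, N m; "width": finger opening in m.
Only numpy, scipy, OpenCV 4.12 (cv2) and the standard library are available. Lean on these libraries where they do the work, as an engineer would, in place of code of your own. Each camera call takes 0.05 s, during which the arm holds its last target.

## Working session

There is one attempt and no reset: what is moved stays moved. The work goes in short steps, Python scripts to look and compute and a shell command to move; the robot and the scene stay as the last step left them, time stands still between calls to the robot, and variables do not carry over. Pictures are saved under pics/ and viewed, and the job is handed in when it is done.

```bash
ls; mkdir -p pics
python3 - <<'E'
from station import arm,capture,get_calibration
import cv2,numpy as np
s=arm.observe();print({k:np.round(v,3).tolist() for k,v in s.items()})
for n in("top","scene"):
    c=get_calibration(n);print(n,{k:np.round(v,4).tolist() for k,v in c.items()})
    cv2.imwrite(f"pics/{n}0.png",capture(n)[:,:,::-1])
E
```

```text
pics
{'time_s': 0.0, 'joints': [1.223, 0.221, 1.528, -0.0, 1.395, -0.126], 'joint_velocities': [-0.0, -0.001, -0.0, 0.001, -0.0, -0.0], 'joint_efforts': [-0.001, -49.46, -38.738, 0.07, 0.057, -0.0], 'position': [0.137, 0.609, 0.291], 'orientation': [[-0.975, 0.22, -0.001], [0.22, 0.975, -0.002], [0.0, -0.002, -1.0]], 'ft_force': [0.052, 0.425, 0.404], 'torque': [0.076, -0.005, 0.054], 'width': 0.087}
top {'camera_matrix': [[393.205, 0.0, 285.2255], [0.0, 393.205, 204.1944], [0.0, 0.0, 1.0]], 'k1': -0.0843, 'extrinsics': [[0.011, 0.9915, -0.1294, 0.4908], [-0.9995, 0.0072, -0.0299, 0.0359], [-0.0287, 0.1297, 0.9911, 0.7403], [0.0, 0.0, 0.0, 1.0]]}
scene {'camera_matrix': [[510.8317, 0.0, 279.5741], [0.0, 510.8317, 207.9966], [0.0, 0.0, 1.0]], 'k1': 0.0194, 'extrinsics': [[0.4029, -0.5033, 0.7644, 1.1682], [0.9151, 0.2351, -0.3276, -0.2275], [-0.0148, 0.8316, 0.5552, 0.5249], [0.0, 0.0, 0.0, 1.0]]}
```

View pics/top0.png

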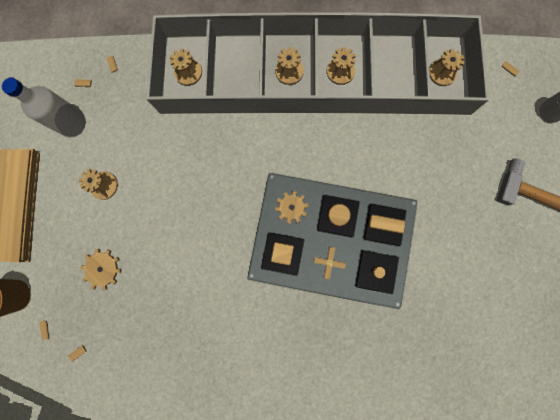

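View pics/scene0.png

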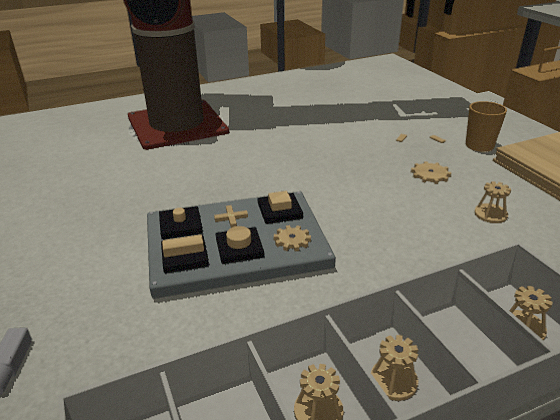

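The top view shows the console with the large round key at about (340,215), the square key at (283,254), the bar at (387,224) and the small round key at (380,272). The cog at (291,207) and the cross at (330,263) are decorations. Next I'll measure the key positions.

```bash
cat > h.py <<'E'
import cv2,numpy as np
from station import get_calibration
def ray(n,uv,z=0.06):
    c=get_calibration(n);K=np.array(c["camera_matrix"]);E=np.array(c["extrinsics"])
    d=(np.array(uv)-K[:2,2])/K[0,0]; u=d.copy()
    for _ in range(20): u=d/(1+c["k1"]*(u@u))
    w=E[:3,:3]@np.array([u[0],-u[1],-1]); o=E[:3,3]
    return o+w*(z-o[2])/w[2]
E
python3 - <<'E'
from h import *
for n,pts in(("top",dict(L=(340,215),S=(283,254),B=(387,224),s=(380,272))),("scene",dict(L=(239,235),S=(280,200),B=(183,243),s=(179,213)))):
    im=cv2.imread(f"pics/{n}0.png");h=cv2.cvtColor(im,cv2.COLOR_BGR2HSV)
    for k,(x,y) in pts.items():
        for vmin in(90,150):
            m=cv2.inRange(h,(8,70,vmin),(28,255,255))
            nc,l,st,ce=cv2.connectedComponentsWithStats(m)
            i=l[y,x]
            if i==0: print(n,k,vmin,"none",h[y,x]);continue
            print(n,k,vmin,st[i],ce[i].round(1),ray(n,ce[i]).round(4), "V",h[...,2][l==i].min(),np.percentile(h[...,2][l==i],[10,50,90]))
    x0=[225,165,445,325] if n=="top" else [130,165,350,305]
    c=im[x0[1]:x0[3],x0[0]:x0[2]];cv2.imwrite(f"pics/{n}crop.png",cv2.resize(c,None,fx=3.5,fy=3.5,interpolation=cv2.INTER_NEAREST))
E
```

```text
top L 90 [329 204  22  22 375] [339.2 214.3] [ 0.5625 -0.0375  0.06  ] V 90 [135.8 184.  189. ]
top L 150 [329 205  21  20 322] [339.2 214.4] [ 0.5625 -0.0376  0.06  ] V 150 [168. 185. 189.]
top S 90 [271 242  23  23 404] [281.8 253.2] [0.4945 0.0613 0.06  ] V 91 [138. 192. 202.]
top S 150 [272 243  21  22 349] [282.  253.4] [0.4942 0.061  0.06  ] V 151 [183. 194. 202.]
top B 90 [370 215  35  18 449] [387.1 223.5] [ 0.5471 -0.1205  0.06  ] V 95 [136.6 190.  201. ]
top B 150 [371 216  34  17 380] [387.4 223.6] [ 0.547 -0.121  0.06 ] V 150 [176.8 194.  201. ]
top s 90 [374 267  11  11 105] [379.2 272. ] [ 0.464  -0.1054  0.06  ] V 92 [123.4 192.  199. ]
top s 150 [375 267  10  11  88] [379.4 272.1] [ 0.4638 -0.1058  0.06  ] V 153 [177.  193.  199.3]
scene L 90 [226 226  25  22 426] [237.6 236.2] [ 0.5717 -0.042   0.06  ] V 90 [ 95. 162. 173.]
scene L 150 [227 227  23  13 250] [238. 233.] [ 0.5643 -0.0386  0.06  ] V 151 [160. 170. 175.]
scene S 90 [268 191  23  20 351] [279.6 200.1] [0.5063 0.0565 0.06  ] V 90 [ 99. 169. 181.]
scene S 150 [269 191  22  13 202] [279.2 196.6] [0.4961 0.0602 0.06  ] V 150 [168. 177. 182.]
scene B 90 [162 234  42  23 649] [182.4 245. ] [ 0.5576 -0.1237  0.06  ] V 90 [ 94.  152.  180.2]
scene B 150 [163 235  40  14 331] [182.1 241.1] [ 0.5481 -0.1218  0.06  ] V 150 [161. 174. 184.]
scene s 90 [173 208  12  14 137] [178.4 214.1] [ 0.475  -0.1086  0.06  ] V 90 [ 95. 109. 183.]
scene s 150 [173 208  11   6  56] [178.1 210.6] [ 0.4648 -0.1064  0.06  ] V 152 [166. 175. 185.]
```

View pics/topcrop.png

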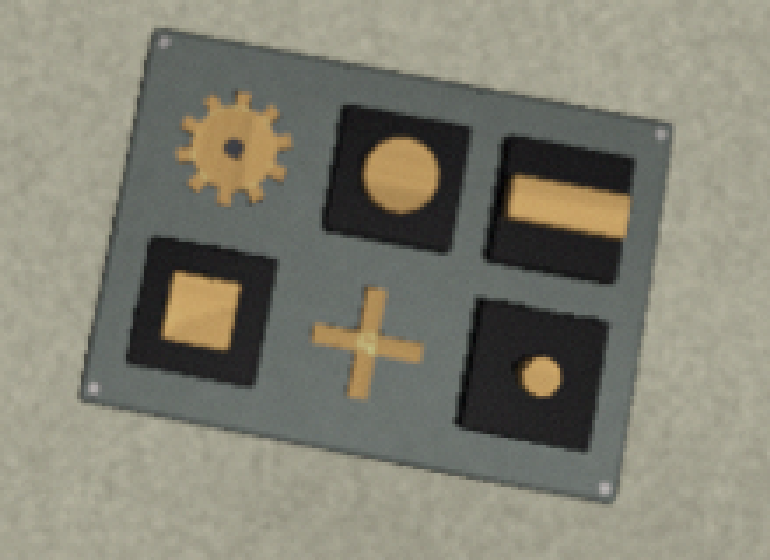

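Both views agree to about 2 mm: L (.563,-.038), S (.495,.0605), B (.5475,-.1215), small (.464,-.106). The jaws' y axis already lies close to the bar's direction, so no turn is needed. I'll shut the fingers and travel at height.

```bash
cat >> h.py <<'E'
T=dict(L=(.563,-.038),S=(.495,.0605),B=(.5475,-.1215))
def go(k,tip):
    from station import arm
    s=arm.observe();R=np.array(s["orientation"]);p=np.array(s["position"])
    g=np.array([*T[k],tip+.07])
    print("t",s["time_s"],"p",p.round(4),"tip",(p+.07*R[:,2]).round(4),"F",np.round(s["ft_force"],1),"w",s["width"],"z",R[:,2].round(4))
    print(k,tip,"shift mm",((R.T@(g-(p+.07*R[:,2]+np.array([0,0,.07]))))*1000).round(1))
E
python3 -m handwheel '[[-280,-270,0,0,0,0,1],[-280,-270,0,0,0,0,1],[-280,-270,0,0,0,0,1],[-280,-270,0,0,0,0,1],[-280,-270,0,0,0,0,1],[-280,-270,0,0,0,0,1],[-280,-270,0,0,0,0,1],[-280,-270,0,0,0,0,1],[-280,-270,0,0,0,0,1],[-280,-270,0,0,0,0,1],[-280,-270,0,0,0,0,1]]'
python3 -c "
from h import *;go('L',.1)"
```

```text
time_s: 1.02
position: [0.3528, 0.282, 0.292]
orientation: [[-0.974, 0.225, 0.0], [0.225, 0.974, -0.001], [-0.001, -0.001, -1.0]]
ft_force: [-1.0, 0.0, -0.2]
width: 0.0218
t 1.0167 p [0.3528 0.282  0.292 ] tip [0.3528 0.2819 0.222 ] F [-1.   0.  -0.2] w 0.021795283594549568 z [ 3.e-04 -1.e-03 -1.e+00]
L 0.1 shift mm [-276.7 -264.4  122.4]
```

```bash
python3 -m handwheel '[[-277,-265,122,0,0,0,1],[-277,-265,122,0,0,0,1],[-277,-265,122,0,0,0,1],[-277,-265,122,0,0,0,1],[-277,-265,122,0,0,0,1],[-277,-265,122,0,0,0,1],[-277,-265,122,0,0,0,1],[-277,-265,122,0,0,0,1],[-277,-265,122,0,0,0,1],[-277,-265,122,0,0,0,1],[-277,-265,122,0,0,0,1],[-277,-265,122,0,0,0,1]]'
python3 - <<'E'
from h import *
from station import capture
go('L',.065)
cv2.imwrite("pics/scene1.png",capture("scene")[:,:,::-1]);cv2.imwrite("pics/wrist1.png",capture("wrist")[:,:,::-1])
E
```

```text
time_s: 2.02
position: [0.563, -0.0346, 0.1689]
orientation: [[-0.975, 0.222, -0.003], [0.222, 0.975, 0.001], [0.003, 0.001, -1.0]]
ft_force: [0.3, 0.7, -0.2]
width: 0.0004
t 2.0167 p [ 0.563  -0.0346  0.1689] tip [ 0.5628 -0.0345  0.0989] F [ 0.3  0.7 -0.2] w 0.00039340304378882653 z [-0.0026  0.0012 -1.    ]
L 0.065 shift mm [-1.1 -3.3 33.9]
```

View pics/scene1.png

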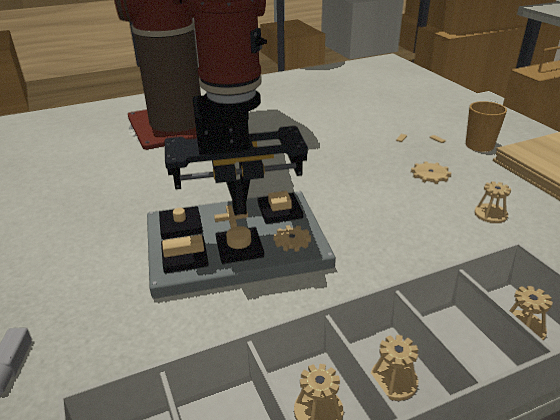

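View pics/wrist1.png

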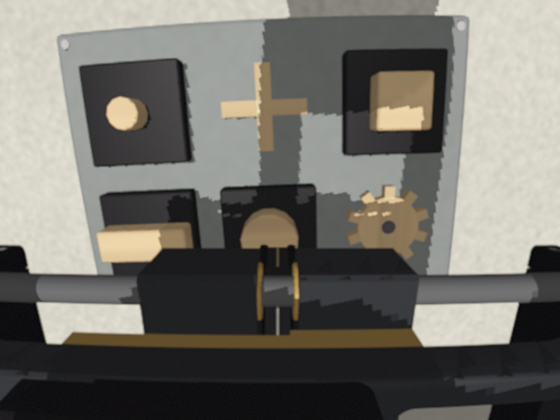

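The shut fingertips are over the large round cap (scene about (238,212), wrist about (272,245)) and the other keys are clear. I'll descend to just above the cap.

```bash
python3 -m handwheel '[[0,0,30,0,0,0,1],[0,0,30,0,0,0,1],[0,0,30,0,0,0,1],[0,0,30,0,0,0,1]]'
python3 -c "
from h import *;go('L',.053)"
```

```text
time_s: 2.45
position: [0.563, -0.0336, 0.1411]
orientation: [[-0.976, 0.219, 0.0], [0.219, 0.976, 0.0], [-0.0, 0.0, -1.0]]
ft_force: [0.3, -0.8, 0.3]
width: 0.0002
t 2.45 p [ 0.563  -0.0336  0.1411] tip [ 0.563  -0.0336  0.0711] F [ 0.3 -0.8  0.3] w 0.00020409031531581386 z [ 1.e-04  1.e-04 -1.e+00]
L 0.053 shift mm [-0.9 -4.3 18.1]
```

```bash
python3 -m handwheel '[[-1,-4,6,0,0,0,1],[-1,-4,12,0,0,0,1],[-1,-4,16,0,0,0,1],[-1,-4,18,0,0,0,1],[-1,-4,18,0,0,0,1]]'
python3 -c "
from h import *;go('L',.0525)"
```

```text
time_s: 2.87
position: [0.5639, -0.0392, 0.1226]
orientation: [[-0.975, 0.22, 0.002], [0.22, 0.975, -0.0], [-0.002, 0.0, -1.0]]
ft_force: [0.6, 0.1, 4.2]
width: 0.0004
t 2.8667 p [ 0.5639 -0.0392  0.1226] tip [ 0.5641 -0.0392  0.0526] F [0.6 0.1 4.2] w 0.0003588549726897439 z [ 1.6e-03 -3.0e-04 -1.0e+00]
L 0.0525 shift mm [1.3 0.9 0.1]
```

```bash
python3 -m handwheel '[[0,0,0,0,0,0,1],[0,0,0,0,0,0,1],[0,0,0,0,0,0,1],[0,0,0,0,0,0,1],[0,0,0,0,0,0,1]]'
python3 -c "
from h import *;go('L',.0525)"
python3 -m handwheel '[[0,0,-15,0,0,0,1],[0,0,-45,0,0,0,1],[0,0,-45,0,0,0,1],[0,0,-45,0,0,0,1]]'
python3 -c "
from h import *;go('S',.095)"
```

```text
time_s: 3.28
position: [0.5636, -0.039, 0.1226]
orientation: [[-0.975, 0.22, 0.001], [0.22, 0.975, -0.0], [-0.001, -0.0, -1.0]]
ft_force: [2.7, -0.7, 2.9]
width: 0.0003
t 3.2833 p [ 0.5636 -0.039   0.1226] tip [ 0.5637 -0.039   0.0526] F [ 2.7 -0.7  2.9] w 0.0002889291273820349 z [ 9.e-04 -2.e-04 -1.e+00]
L 0.0525 shift mm [0.9 0.8 0.1]
time_s: 3.62
position: [0.5635, -0.0388, 0.1682]
orientation: [[-0.976, 0.22, 0.001], [0.22, 0.976, -0.0], [-0.001, 0.0, -1.0]]
ft_force: [0.1, -0.5, -0.3]
width: 0.0004
t 3.6167 p [ 0.5635 -0.0388  0.1682] tip [ 0.5635 -0.0388  0.0982] F [ 0.1 -0.5 -0.3] w 0.00039572633362666227 z [ 1.e-03 -1.e-04 -1.e+00]
S 0.095 shift mm [88.7 81.8  3.1]
```

```bash
python3 -m handwheel '[[89,82,0,0,0,0,1],[89,82,0,0,0,0,1],[89,82,0,0,0,0,1],[89,82,0,0,0,0,1],[89,82,0,0,0,0,1],[89,82,15,0,0,0,1],[89,82,27,0,0,0,1],[89,82,27,0,0,0,1],[89,82,27,0,0,0,1]]'
python3 - <<'E'
from h import *
from station import capture
go('S',.0525)
cv2.imwrite("pics/scene2.png",capture("scene")[:,:,::-1])
E
```

```text
time_s: 4.37
position: [0.4936, 0.0601, 0.1387]
orientation: [[-0.975, 0.221, -0.004], [0.221, 0.975, 0.0], [0.004, -0.001, -1.0]]
ft_force: [0.2, -0.4, 0.9]
width: 0.0006
t 4.3667 p [0.4936 0.0601 0.1387] tip [0.4933 0.0601 0.0687] F [ 0.2 -0.4  0.9] w 0.0005797814914083042 z [-3.8e-03  1.0e-04 -1.0e+00]
S 0.0525 shift mm [-1.6  0.8 16.2]
```

View pics/scene2.png

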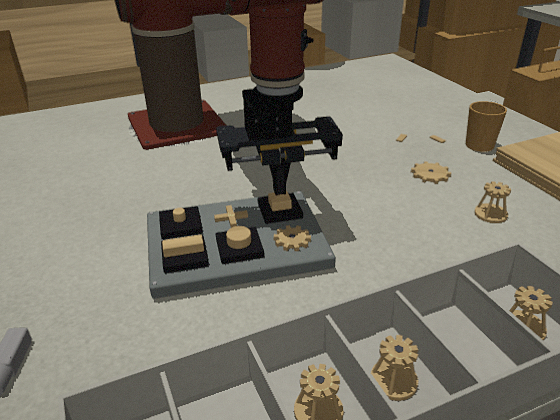

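The tip stands just above the square cap (280,195), and the large round key at (238,235) is back up. I'll press the square key now and take a picture while it's down.

```bash
python3 -m handwheel '[[-1,0,6,0,0,0,1],[-1,0,11,0,0,0,1],[-1,0,15,0,0,0,1],[-1,0,16,0,0,0,1],[-1,0,16,0,0,0,1],[-1,0,16,0,0,0,1],[-1,0,16,0,0,0,1]]'
python3 - <<'E'
from h import *
from station import capture
go('S',.0525)
a=capture("scene")[:,:,::-1];b=cv2.imread("pics/scene2.png")
f=lambda i:cv2.resize(i[170:260,220:320],None,fx=4,fy=4,interpolation=cv2.INTER_NEAREST)
cv2.imwrite("pics/scene3.png",np.hstack([f(b),f(a)]))
E
```

```text
time_s: 5.0
position: [0.4959, 0.0603, 0.1248]
orientation: [[-0.976, 0.22, 0.001], [0.22, 0.976, -0.0], [-0.001, -0.0, -1.0]]
ft_force: [1.1, -1.8, 2.4]
width: 0.0006
t 5.0 p [0.4959 0.0603 0.1248] tip [0.496  0.0603 0.0548] F [ 1.1 -1.8  2.4] w 0.0006362929767522057 z [ 1.2e-03 -4.0e-04 -1.0e+00]
S 0.0525 shift mm [ 1.1 -0.   2.3]
```

View pics/scene3.png

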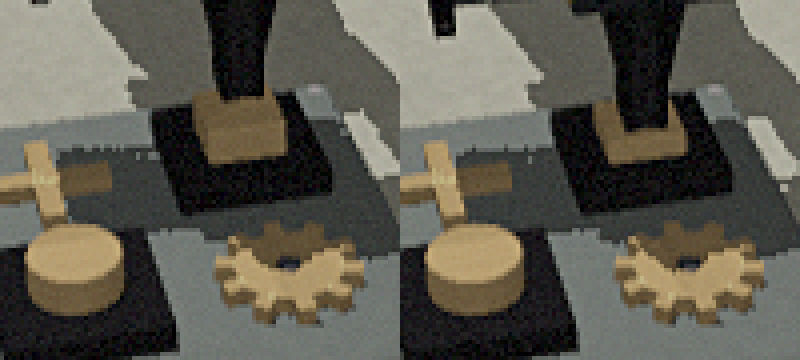

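The square cap is visibly down, but the measured tip is only at 0.0548, so I'll push a little deeper, hold, then lift.

```bash
python3 -m handwheel '[[0,0,2.5,0,0,0,1],[0,0,2.5,0,0,0,1],[0,0,2.5,0,0,0,1],[0,0,2.5,0,0,0,1],[0,0,2.5,0,0,0,1],[0,0,2.5,0,0,0,1],[0,0,2.5,0,0,0,1]]'
python3 -c "
from h import *;go('S',.0525)"
```

```text
time_s: 5.63
position: [0.4959, 0.0604, 0.1221]
orientation: [[-0.976, 0.22, 0.001], [0.22, 0.976, -0.0], [-0.001, 0.0, -1.0]]
ft_force: [2.2, -2.3, 4.8]
width: 0.0002
t 5.6333 p [0.4959 0.0604 0.1221] tip [0.496  0.0604 0.0521] F [ 2.2 -2.3  4.8] w 0.00016330400018757225 z [ 1.1e-03 -2.0e-04 -1.0e+00]
S 0.0525 shift mm [ 1.  -0.1 -0.4]
```

```bash
python3 -m handwheel '[[0,0,-15,0,0,0,1],[0,0,-45,0,0,0,1],[0,0,-45,0,0,0,1],[0,0,-45,0,0,0,1]]'
python3 -c "
from h import *;go('B',.095)"
```

```text
time_s: 5.97
position: [0.4956, 0.0609, 0.1674]
orientation: [[-0.976, 0.22, 0.001], [0.22, 0.976, 0.001], [-0.001, 0.001, -1.0]]
ft_force: [-0.7, 1.1, -0.8]
width: 0.0007
t 5.9667 p [0.4956 0.0609 0.1674] tip [0.4957 0.0609 0.0974] F [-0.7  1.1 -0.8] w 0.000659346933359056 z [ 1.e-03  6.e-04 -1.e+00]
B 0.095 shift mm [ -90.7 -166.5    2.4]
```

```bash
python3 -m handwheel '[[-91,-167,0,0,0,0,1],[-91,-167,0,0,0,0,1],[-91,-167,0,0,0,0,1],[-91,-167,0,0,0,0,1],[-91,-167,0,0,0,0,1],[-91,-167,0,0,0,0,1],[-91,-167,0,0,0,0,1],[-91,-167,10,0,0,0,1],[-91,-167,26,0,0,0,1],[-91,-167,26,0,0,0,1],[-91,-167,26,0,0,0,1]]'
python3 - <<'E'
from h import *
from station import capture
go('B',.0525)
cv2.imwrite("pics/scene4.png",capture("scene")[:,:,::-1])
E
```

```text
time_s: 6.88
position: [0.5458, -0.1204, 0.1387]
orientation: [[-0.976, 0.218, -0.004], [0.218, 0.976, 0.002], [0.005, 0.001, -1.0]]
ft_force: [0.3, 0.3, 0.6]
width: 0.001
t 6.8833 p [ 0.5458 -0.1204  0.1387] tip [ 0.5455 -0.1203  0.0687] F [0.3 0.3 0.6] w 0.0009835622536395348 z [-0.0042  0.0019 -1.    ]
B 0.0525 shift mm [-2.3 -0.7 16.2]
```

View pics/scene4.png

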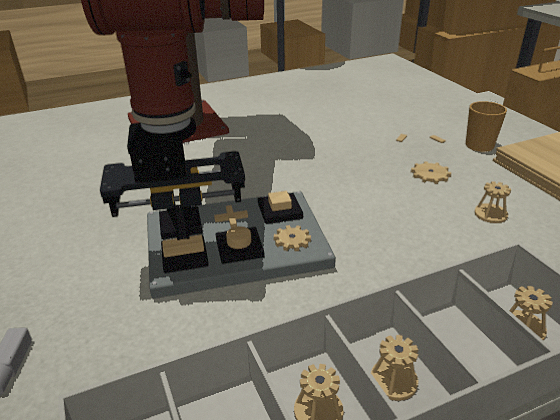

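The tip is over the bar key (183,238), and the square (280,200) and round (238,236) caps are up. Now I'll press the bar.

```bash
python3 -m handwheel '[[-1,-1,6,0,0,0,1],[-1,-1,11,0,0,0,1],[-1,-1,15,0,0,0,1],[-1,-1,18,0,0,0,1],[-1,-1,18,0,0,0,1],[-1,-1,18,0,0,0,1]]'
python3 -c "
from h import *;go('B',.0525)"
```

```text
time_s: 7.43
position: [0.5487, -0.1236, 0.1232]
orientation: [[-0.975, 0.22, 0.001], [0.22, 0.975, 0.0], [-0.001, 0.0, -1.0]]
ft_force: [1.7, 1.4, 3.7]
width: 0.0003
t 7.4333 p [ 0.5487 -0.1236  0.1232] tip [ 0.5488 -0.1236  0.0532] F [1.7 1.4 3.7] w 0.0003330436164767669 z [ 1.e-03  1.e-04 -1.e+00]
B 0.0525 shift mm [1.7 1.8 0.7]
```

```bash
python3 -m handwheel '[[0,0,1,0,0,0,1],[0,0,1,0,0,0,1],[0,0,1,0,0,0,1],[0,0,1,0,0,0,1],[0,0,1,0,0,0,1],[0,0,1,0,0,0,1]]'
python3 - <<'E'
from h import *
from station import capture
go('B',.0525)
a=capture("scene")[:,:,::-1];b=cv2.imread("pics/scene4.png")
f=lambda i:cv2.resize(i[180:280,140:240],None,fx=4,fy=4,interpolation=cv2.INTER_NEAREST)
cv2.imwrite("pics/scene5.png",np.hstack([f(b),f(a)]))
E
```

```text
time_s: 7.93
position: [0.5486, -0.1237, 0.1221]
orientation: [[-0.975, 0.22, 0.001], [0.22, 0.975, -0.0], [-0.001, 0.0, -1.0]]
ft_force: [2.5, 2.6, 4.5]
width: 0.0003
t 7.9333 p [ 0.5486 -0.1237  0.1221] tip [ 0.5486 -0.1237  0.0521] F [2.5 2.6 4.5] w 0.00034294153196568546 z [ 9.e-04 -1.e-04 -1.e+00]
B 0.0525 shift mm [ 1.6  1.9 -0.4]
```

View pics/scene5.png

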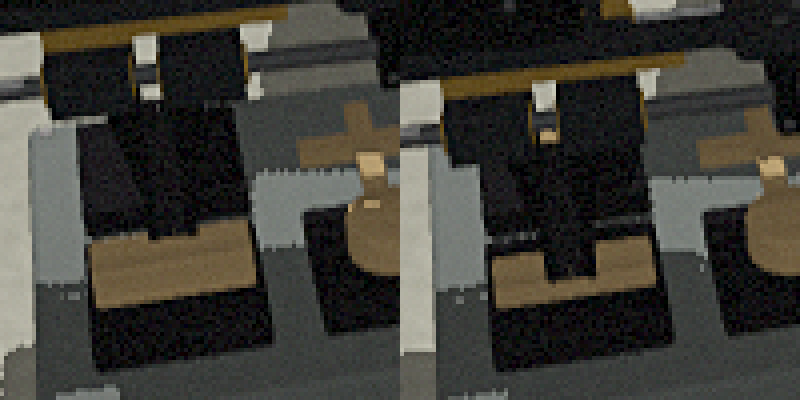

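The bar cap is fully down: its lower edge has met the block. I'll lift well clear and take a last look.

```bash
python3 -m handwheel '[[0,0,-15,0,0,0,1],[0,0,-50,0,0,0,1],[0,0,-90,0,0,0,1],[0,0,-130,0,0,0,1],[0,0,-150,0,0,0,1],[0,0,-150,0,0,0,1],[0,0,-150,0,0,0,1],[0,0,-150,0,0,0,1],[0,0,-150,0,0,0,1]]'
python3 - <<'E'
from h import *
from station import capture
go('B',.2)
a=capture("scene")[:,:,::-1];b=cv2.imread("pics/scene0.png")
f=lambda i:cv2.resize(i[170:300,130:350],None,fx=3,fy=2.2,interpolation=cv2.INTER_NEAREST)
cv2.imwrite("pics/scene6.png",np.vstack([f(b),f(a)]))
E
```

```text
time_s: 8.73
position: [0.5468, -0.1234, 0.269]
orientation: [[-0.975, 0.22, -0.005], [0.22, 0.975, 0.001], [0.005, 0.0, -1.0]]
ft_force: [-0.4, -0.5, -0.8]
width: 0.0003
t 8.7333 p [ 0.5468 -0.1234  0.269 ] tip [ 0.5465 -0.1233  0.199 ] F [-0.4 -0.5 -0.8] w 0.000277259036331762 z [-0.0048  0.0014 -1.    ]
B 0.2 shift mm [-0.6  2.  -1. ]
```

View pics/scene6.png

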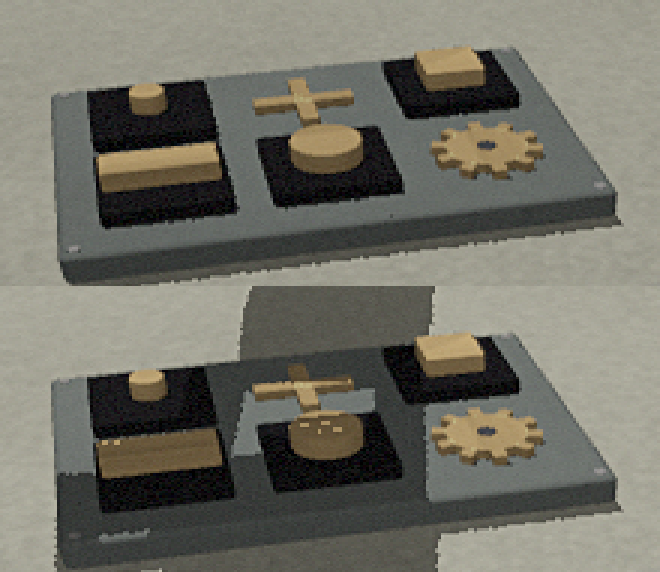

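All four caps stand where they did at the start, and the gripper is clear. Handing in.

```bash
python3 -c "
from station import arm
print(arm.sign_off())"
```

```text
the job is handed in; nothing more can be done
None
```

I pressed the large round key, then the square key, then the long bar key, and handed the job in at about 8.8 s. The small round key was never approached. Sign-off gives no verdict, so I don't know the official result.

- **Depth and force:** At the bottom of each press the measured fingertip height was 52.6 mm for the round key, 52.1 mm for the square and 52.1 mm for the bar, so each went more than 7 mm down. The vertical force was about 3 to 5 N, with roughly 1 N of sensor noise. I held the round key down for about half a second and the bar for about 0.7 s.
- **Square key:** The first push stopped at 54.8 mm, barely past the 5 mm needed. I pushed it deeper without letting it up and held it there for just over half a second.
- **Pictures:** The square and bar caps were seen down in pictures taken during their presses. I took no picture of the round key while it was down, so that press rests on the height and force readings.
- **Last check:** The final picture showed all four caps where they were at the start, and the gripper was about 140 mm above the keys with no contact force. The only disagreement was about 2 mm between the two cameras' key positions, within the calibration error.

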